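# Load a reagent cassette up the analyser's ramp to its stop

### The arm

A 6-joint arm with a two-finger parallel gripper is mounted at the origin on the work surface. World frame = base frame: x ahead of the robot, y to its left, z up, the work surface at z = 0. Lengths are in mm, angles in degrees, forces in N, time in s.
With the tool pointing down it reaches from about 325 to 1000 mm from the base axis. Payload 5.1 kg.
Tool frame: the origin (TCP) lies at the very end of the fingers, on their centre line; the grasp point (between the pads) lies 19 mm behind it; z points along the fingers, y is the line along which they close (so a half turn about z gives the same grasp; the last joint's range is limited). The gripper opens to 85 mm and grips with 20 to 120 N. Pads are 22 mm wide; open, the fingers measure 114 mm over their backs; the gripper's body (76 mm by 85 mm) begins 54 mm behind the grasp point. The pads swing forward as they close: fully open they stand 13 mm farther back than shut.
Start: joints at [-79.045, 7.093, 94.555, -0, 78.352, -4.733], TCP at [175.722, -625.785, 231.322] pointing down, gripper open.
Joint ranges: [-149.61, 149.61], [-58.7, 133.49], [1.44, 155.28], [-77.14, 257.14], [18.33, 153.61], [-166.67, 166.67]. Speed limits (degrees/s): [147.25, 147.25, 180, 180, 180, 180].

### API

Orientations are given as [roll, pitch, yaw] about the fixed x, y, z axes, in that order (R = Rz(yaw) Ry(pitch) Rx(roll)).
In Python, from workcell import monitor, cams, order gives the robot as it stands.
- The arm moves only by the tool move_arm, never from a script. Its argument "steps" is one flat list of numbers, 7 for each row, row after row: the shift along the world's x, y, z in cm, then the turn, a rotation vector about the world's x, y, z in rad, then the opening, from -1 (shut) to 1 (fully open). A call has exactly 8 rows; each row shifts and turns the commanded pose from where the row before left it; what a row does not reach is not made up. A row lasts 1/8 s, in which the tool goes at most 62.5 mm and 10.7 degrees, less where a joint would pass 70% of its speed; a pose out of reach is approached as far as the arm can. A call is refused whole if a number of a shift passes 6.25 or a number of a turn 0.188, either way. A call with a gripper value outside its range is refused whole. The fingers move at their own pace and stop on an object; "newtons" is the grip in N (left out, the last holds). Time passes only in rows, so rows that do not move let the fingers close, or fill a call up. It gives the time, the measured TCP pose, the force, the opening and the grip force at its end, in the units of the state.
- monitor.get_state(): the state, without advancing time (a new reading comes with each control period).
- cams.read_camera(name): name is "scene" or "top" or "wrist"; returns a dict with "pixels" (420x560x3 uint8, blue, green, red), "camera_matrix" (3x3 intrinsics, pixels), "k1" (the pictures are not rectified: a ray, as slopes to the right and down, at radius r is drawn at 1 + k1 r^2 times it, then the intrinsics apply), "extrinsics" (4x4, takes a point from world to camera coordinates); the wrist camera has in their place "T_tool_cam" (4x4, takes a point from camera to tool coordinates, whose origin is the TCP and whose axes are the flange's). Camera axes: x right, y down, z forward; pixel columns grow to the right and rows downward; lengths in mm; the calibration is good to about 2 mm. A picture is of the moment at which its call begins: read the wrist's pose just before it. There is no depth.
- order.finish_job(): hands the job in; it is judged then, once.
The state is a dict: "clock": time; "joints": joint angles; "qvel": joint speeds; "joint_efforts": joint torques, N m; "tool_pos": TCP position; "ee_rot": TCP orientation; "wrist_force": force on the tool from outside, world axes, zero at the start; "ft_torque": the same for the moment, N m; "width": finger opening in mm; "grip_force": force on a finger pad.
Only numpy, scipy, OpenCV 4.12 (cv2) and the standard library are available. Lean on these libraries where they do the work, as an engineer would, in place of code of your own. Each camera call takes 0.05 s, during which the arm holds its last target. There are 200 camera calls.

### The job

Load the white reagent cassette: set it down without dropping it on the level landing at the foot of the metal loading ramp, tapered nose towards the slope, and let go of it. Then push it up the slope between the guides, under the arch, until its nose is pressed firmly but gently home on the sprung stop plate, whose exact setting must be felt for, and leave it there flat and still resting against the stop plate. Leave the other things on the bench where they are.

Things in the scene. Friction and masses are not known exactly. Their poses are not given: they have to be found in the camera images.
- cassette: The reagent cassette: a closed white plastic block 120 long (x), 56 wide (y), 28 high (z), 0.24 to 0.5 kg, flat on the bench at the start. Origin: centre of the underside; mass centred near the middle. +x points to the nose, whose end is 36 wide, its two upright corners cut off over the last 12; the tail end (-x) is square and flat, 60 behind the origin.
- cassette_rib (a point): Middle of the top of the cassette's white grip rib, 48 above the underside. The rib is 36 long (x), 12 thick (y) and stands from 28 to 48 above the underside, centred on the block; pinch it across y. Axes as the cassette's.
- cassette_nose (a point): Middle of the cassette's nose end face, 60 ahead of its origin along x, 14 above the underside; axes as the cassette's.
- ramp: The fixed metal loading ramp, 100 wide: a level landing, then an incline. Origin: on the bench on its centre line; +x points level from the foot to the top (up the slope), y across, z up. The landing's top is 12 above the bench, from x = -190 to -40; its foot end is open. The incline rises from x = -40.
- landing (a point): Middle of the landing's top surface (ramp x = -115, 12 above the bench); axes as the ramp's. Two flared guides, 6 thick, 11 tall, stand on its upper part: 85 apart inside at ramp x = -100, narrowing to 61 apart at x = -40.
- incline: The sloping plate, 250 long, rising at 0.14 rad (8 degrees). Origin: middle of its lower edge on the sliding surface, at the landing's end; +x up the slope along the surface, z square to it. Straight guides on both sides all the way, 10 high, 6 thick, 61 apart inside. Friction differs each time: pushing the cassette up takes 1 to 10 N; left alone on the slope it stays put.
- stop_gate: The grey gate clamped across the incline, carrying the steel stop plate. Origin: middle of the front of its back wall, within 3 of the sliding surface, 198 to 228 up the slope; axes as the incline's. The stop plate stands before the back wall on a stiff adjusting screw: its face is at x = -15 to -39, wherever it was last set; its pose is not reported, so find it by feel.
- arch (a point): Middle of the top of the gate's arch. The arch spans the way from x = -49 to -37 of the gate on two cheeks, 102 wide over all; underside 37 to 43 above the sliding surface, top 49 to 55. The nose passes below it, the rib stays outside.
- back_wall (a point): Middle of the top of the gate's back wall (12 thick, top 42 above the gate's origin). The stop plate before it is 50 wide, 6 thick, its top 36 above the origin. It is lightly sprung: the first 3 of travel take under 1 N, then it is solid. Seated means pressed solid: 5 N or more on the plate, beyond what the sliding takes, for 0.2 s; over 14 N strains it.
- specimen_cup: Bystander, to be left alone: open white plastic cup, 60 across, 60 tall. Origin: centre of its underside.
- reagent_bottle: Bystander, to be left alone: white bottle, 64 across, 150 tall. Origin: centre of its underside.
- slide_box: Bystander, to be left alone: flat white box with a grey lid and no rib, 102 by 42 by 34 tall. Origin: centre of its underside.
- stain_jar: Bystander, to be left alone: amber jar, 54 across, 55 tall. Origin: centre of its underside.
- timer: Bystander, to be left alone: flat black timer, 60 by 75 by 19 tall. Origin: centre of its underside.
Things that resemble listed ones, but are neither listed nor needed, are in the scene too. Leave any pink or yellow look-alike of the cassette alone.

How it is judged:
By the outcome, as a careful person would: the job done as asked, in the order asked, and still so for the second after the job is handed in, with the robot touching nothing.
It also fails if it takes over 72 s, if anything falls off the work surface, if the arm or the gripper's body presses on something with over 40 N, if the wrist force passes 120 N, or if a joint passes its speed limit or range.

## Working session

There is one attempt and no reset: what is moved stays moved. The work goes in short steps, Python scripts to look and compute and a tool call to move; the robot and the scene stay as the last step left them, time stands still between calls to the robot, and variables do not carry over. Pictures are saved under pics/ and viewed, at most 10 in all, crops included, and the job is handed in when it is done.

Besides the shell and the picture viewer there is one more tool, called after ">>>" as name(argument=value, ...), one argument or row to a line, values as JSON. move_arm: Moves the arm, as the interface text tells. Its arguments: {"type":"object","properties":{"steps":{"type":"array","items":{"type":"number"}},"newtons":{"type":"number"}},"required":["steps"]}

```bash
mkdir -p pics; ls; cat > h.py <<'E'
import numpy as np, cv2
from workcell import monitor, cams, order
def cam(n):
    s=monitor.get_state(); c=cams.read_camera(n)
    c={k:(np.array(v) if k!='k1' else v) for k,v in c.items()}
    if n=='wrist':
        from scipy.spatial.transform import Rotation as R
        T=np.eye(4); T[:3,:3]=R.from_euler('xyz',s['ee_rot'],degrees=True).as_matrix(); T[:3,3]=s['tool_pos']
        c['cw']=T@c['T_tool_cam']
    else: c['cw']=np.linalg.inv(c['extrinsics'])
    return c
def ray(c,uv):
    p=cv2.undistortPoints(np.array([[uv]],float),c['camera_matrix'],np.array([c['k1'],0,0,0,0.]))[0,0]
    d=c['cw'][:3,:3]@np.array([p[0],p[1],1]); return c['cw'][:3,3],d
def onz(c,uv,z):
    o,d=ray(c,uv); return o+d*(z-o[2])/d[2]
def proj(c,P):
    E=np.linalg.inv(c['cw']); P=np.atleast_2d(np.array(P,float))
    return cv2.projectPoints(P,cv2.Rodrigues(E[:3,:3])[0],E[:3,3],c['camera_matrix'],np.array([c['k1'],0,0,0,0.]))[0][:,0]
E
python3 - <<'E'
from h import *
print(monitor.get_state())
for n in ['scene','top']:
    c=cam(n); cv2.imwrite(f'pics/{n}0.png',c['pixels']); np.save(n+'.npy',c,allow_pickle=True); print(n,c['cw'][:3].round(2).tolist(),c['k1'])
E
```

```text
pics
{'clock': 0.0, 'joints': array([-7.90458749e+01,  7.13412031e+00,  9.46353196e+01, -1.58502587e-03,
        7.83503129e+01, -4.73198567e+00]), 'qvel': array([-0.0480821 ,  0.0192372 , -0.06895665, -0.08838913, -0.03758228,
       -0.03370766]), 'joint_efforts': array([ 3.63362133e-04, -4.23602307e+01, -3.65457952e+01, -1.00205591e-04,
        6.89872017e-03,  8.07195164e-06]), 'tool_pos': array([ 175.59336611, -625.19522005,  230.03318511]), 'ee_rot': array([-1.79880527e+02, -8.33256786e-03,  1.56864238e+01]), 'wrist_force': array([-0.34470589,  0.25923385, -0.07635205]), 'ft_torque': array([ 0.00951909,  0.00616822, -0.04248454]), 'grip_force': 0.0, 'width': 85.40100855148643}
scene [[-0.53, 0.47, -0.71, 1215.01], [0.85, 0.32, -0.43, 457.92], [0.02, -0.83, -0.56, 665.34]] 0.029388544928899384
top [[-0.02, -1.0, 0.06, 401.87], [-1.0, 0.02, -0.01, 23.08], [0.01, -0.06, -1.0, 1207.74]] 0.009387405583012518
```

View pics/scene0.png

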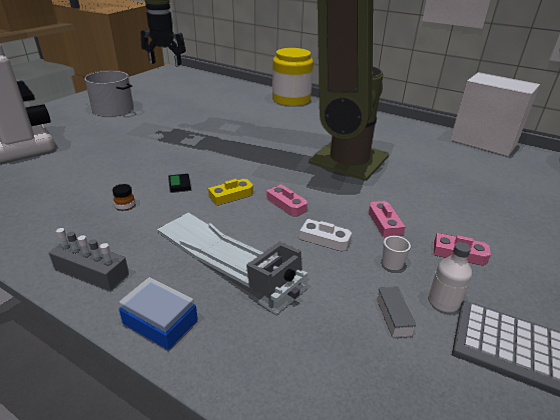

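View pics/top0.png

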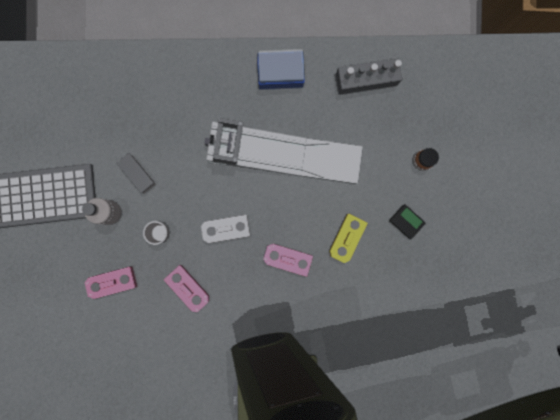

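The scene picture shows one white ribbed cassette at (326,234), and the top picture shows it at (225,229). The ramp's foot is at about (361,165) and its gate at (228,143) in the top picture. The candidates in the top picture are white ribbed (225,229), pink (288,260), (187,288) and (110,282), yellow (348,238), and a grey-lidded box without a rib (135,173). Only the first is white with a rib. I'll confirm it with an enlarged crop.

```bash
python3 - <<'E'
from h import *
t=np.load('top.npy',allow_pickle=True).item(); s=np.load('scene.npy',allow_pickle=True).item()
a=cv2.resize(t['pixels'][205:255,190:260],None,fx=5.7,fy=5.7,interpolation=3)
b=cv2.resize(s['pixels'][210:260,290:360],None,fx=5.7,fy=5.7,interpolation=3)
r=cv2.resize(t['pixels'][115:190,200:370],None,fx=4.69,fy=4,interpolation=3)
o=np.hstack([a,b]); r=r[:,:o.shape[1]]; 
if r.shape[1]<o.shape[1]: r=np.pad(r,((0,0),(0,o.shape[1]-r.shape[1]),(0,0)))
cv2.imwrite('pics/crop1.png',np.vstack([o,r])); print(o.shape,r.shape)
g=cv2.cvtColor(t['pixels'],6); h=cv2.cvtColor(t['pixels'],cv2.COLOR_BGR2HSV)
print(g[229,205],g[165,340],g[150,270],g[200,300], h[165,340],h[229,205])
E
```

```text
(285, 798, 3) (300, 798, 3)
167 168 169 112 [120   6 172] [113   6 170]
```

View pics/crop1.png

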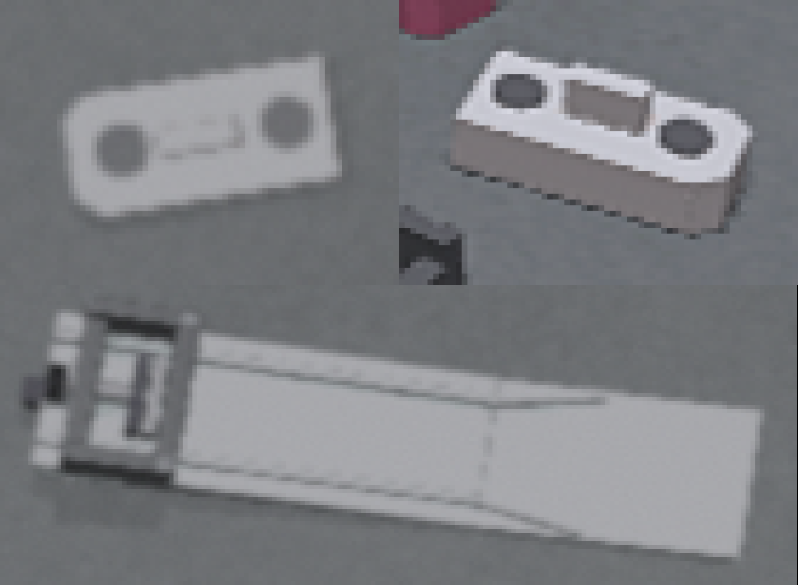

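The crop confirms it: white, with a rib, and its cut-cornered nose at the left in the top picture (world +y), near (201,231). The ramp foot corners are at about (362,146) and (358,182), and the landing/incline line is at about x=305. The gate is on the left.

```bash
python3 - <<'E'
from h import *
t=np.load('top.npy',allow_pickle=True).item(); s=np.load('scene.npy',allow_pickle=True).item()
g=cv2.cvtColor(t['pixels'],6)
def cnt(win,th):
    x0,y0,x1,y1=win; m=(g[y0:y1,x0:x1]>th).astype(np.uint8)
    m=cv2.morphologyEx(m,cv2.MORPH_CLOSE,np.ones((9,9)))
    c=max(cv2.findContours(m,0,1)[0],key=cv2.contourArea).reshape(-1,2)+[x0,y0]; return c
c=cnt((190,205,260,255),140)
W=np.array([onz(t,p,28)[:2] for p in c]).astype(np.float32)
print('cassette top rect',cv2.minAreaRect(W)); 
dark=((g[205:255,190:260]<125)&(cv2.drawContours(np.zeros((50,70),np.uint8),[c-[190,205]],-1,1,-1)>0)).astype(np.uint8)
n,l,st,ce=cv2.connectedComponentsWithStats(dark)
for i in range(1,n):
    if st[i,4]>15: print('spot',st[i,4],ce[i]+[190,205],onz(t,ce[i]+[190,205],28))
r=cnt((200,110,375,195),140)
# landing: foot corners & long edges
for z in (12,):
    W=np.array([onz(t,p,z)[:2] for p in r]).astype(np.float32)
    foot=W[r[:,0]>318]; print('landing rect',cv2.minAreaRect(foot))
q=cv2.approxPolyDP(r.reshape(-1,1,2),2,True)[:,0]; print(q.tolist()); print([onz(t,p,12)[:2].round(1).tolist() for p in q])
for n,p,z in [('cup',(155,233),60),('bottle',(98,211),150),('sbox',(135,173),34)]: print(n,onz(t,p,z).round())
E
```

```text
cassette top rect ((429.935791015625, 128.81971740722656), (54.70252990722656, 119.68195343017578), 8.406842231750488)
spot 51 [239.74509804 225.92156863] [436.63169869  89.71066589  28.        ]
spot 54 [210.72222222 230.72222222] [425.62735695 164.58148025  28.        ]
landing rect ((603.304931640625, -171.4528045654297), (115.29861450195312, 99.1804428100586), 80.80902862548828)
[[212, 123], [211, 133], [221, 134], [222, 144], [209, 146], [208, 159], [211, 159], [213, 154], [237, 156], [238, 164], [357, 181], [361, 146], [244, 127], [242, 130], [218, 128], [217, 123]]
[[711.0, 160.1], [684.2, 163.1], [681.1, 136.7], [654.3, 134.4], [649.6, 168.7], [615.0, 171.7], [614.8, 163.8], [628.1, 158.4], [621.7, 95.2], [600.4, 92.9], [549.8, -219.7], [642.8, -233.1], [698.9, 75.6], [690.9, 81.0], [697.3, 144.4], [710.8, 146.9]]
cup [422. 300.  60.]
bottle [473. 409. 150.]
sbox [578. 357.  34.]
```

>>> move_arm(
  steps=[3.7,4.8,0.5,0,0,0.09,1,3.7,4.8,0.5,0,0,0.09,1,3.7,4.8,0.5,0,0,0.09,1,3.7,4.8,0.5,0,0,0.09,1,3.7,4.8,0.5,0,0,0.09,1,3.7,4.8,0.5,0,0,0.09,1,3.7,4.8,0.5,0,0,0.09,1,3.7,4.8,0.5,0,0,0.09,1],
)

```text
clock: 1.1
tool_pos: [472.4, -239.9, 271.1]
ee_rot: [-180.0, 0.0, 57.1]
wrist_force: [1.1, 0.0, -0.4]
width: 85.6
grip_force: 0.0
```

```bash
python3 - <<'E'
from h import *
c=cam('wrist'); cv2.imwrite('pics/w1.png',c['pixels']); np.save('w1.npy',c,allow_pickle=True); print(c['T_tool_cam'].round(2).tolist(),c['camera_matrix'].tolist(),c['k1'],c['cw'].round(2).tolist())
print(proj(c,[[608,-152,12],[596,-226,12],[431,128,28],[625,-40,20]]))
print(monitor.get_state()['tool_pos'],monitor.get_state()['ee_rot'])
E
```

```text
[[-0.0, -0.95, -0.31, 81.8], [1.0, -0.0, -0.0, -0.44], [0.0, -0.31, 0.95, -142.74], [0.0, 0.0, 0.0, 1.0]] [[294.37620972143264, 0.0, 282.69209665164794], [0.0, 294.37620972143264, 209.69283713234364], [0.0, 0.0, 1.0]] -0.01751988493334797 [[0.84, -0.52, -0.17, 516.49], [-0.54, -0.8, -0.26, -171.01], [-0.0, 0.31, -0.95, 413.85], [0.0, 0.0, 0.0, 1.0]]
[[336.82512756  56.69890207]
 [357.03263699 114.98930878]
 [ 61.47211786 -88.47297616]
 [300.89968147 -47.35600684]]
[ 476.00098776 -234.70433816  271.94202612] [179.95026242  -0.31117085  57.55390332]
```

>>> move_arm(
  steps=[-0.5,4.5,-0.5,0,0,0.09,1,-0.5,4.5,-0.5,0,0,0.09,1,-0.5,4.5,-0.5,0,0,0.09,1,-0.5,4.5,-0.5,0,0,0.09,1,-0.5,4.5,-0.5,0,0,0.09,1,-0.5,4.5,-0.5,0,0,0.09,1,-0.5,4.5,-0.5,0,0,0.09,1,-0.5,4.5,-0.5,0,0,0.09,1],
)

```text
clock: 2.15
tool_pos: [431.1, 119.4, 230.8]
ee_rot: [-180.0, 0.0, 98.3]
wrist_force: [0.2, 0.5, 0.4]
width: 85.0
grip_force: 0.0
```

```bash
python3 - <<'E'
from h import *
cam('top');cam('top')
c=cam('wrist'); np.save('w2.npy',c,allow_pickle=True)
print(monitor.get_state()['tool_pos'],monitor.get_state()['ee_rot'])
print(proj(c,[[431,128,28]]))
w1=np.load('w1.npy',allow_pickle=True).item()['pixels']
cv2.imwrite('pics/w12.png',cv2.resize(np.hstack([w1,c['pixels']]),None,fx=.71,fy=.71,interpolation=3))
E
```

```text
[430.90496897 119.44625611 230.49640455] [-1.79912842e+02  1.29840919e-02  9.83833053e+01]
[[284.1608506  178.81608873]]
```

View pics/w12.png

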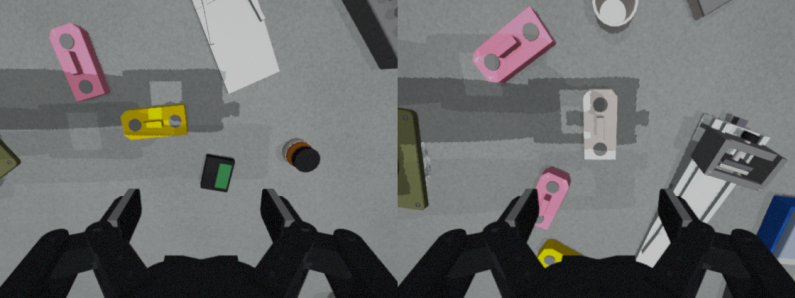

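Left (w1): the landing's foot end is at about (235,95)–(280,70). Right (w2): the white cassette is at (600,125), nose up, with its spots in line with the image column. The gate is at (740,150). Next I'll measure both precisely.

```bash
python3 - <<'E'
from h import *
c=np.load('w2.npy',allow_pickle=True).item()
im=c['pixels']; h=cv2.cvtColor(im,cv2.COLOR_BGR2HSV); g=cv2.cvtColor(im,6)
x0,y0,x1,y1=255,115,315,232
for th in (140,150):
    m=cv2.morphologyEx((g[y0:y1,x0:x1]>th).astype(np.uint8),3,np.ones((15,15)))
    q=max(cv2.findContours(m,0,1)[0],key=cv2.contourArea).reshape(-1,2)+[x0,y0]
    W=np.array([onz(c,p,28)[:2] for p in q]).astype(np.float32); print(th,q.min(0),q.max(0),cv2.minAreaRect(W))
sub=g[130:228,268:300]
for th in (100,115):
    n,l,st,ce=cv2.connectedComponentsWithStats((sub<th).astype(np.uint8))
    for i in range(1,n):
        if st[i,4]>60: print('spot',st[i].tolist(),(ce[i]+[268,130]).round(1),onz(c,ce[i]+[268,130],28).round(1))
print('bg',g[170,250],g[170,330],g[175,272])
# landing in w1
c=np.load('w1.npy',allow_pickle=True).item(); g=cv2.cvtColor(c['pixels'],6)
x0,y0,x1,y1=255,0,400,140
for th in (150,170):
    m=cv2.morphologyEx((g[y0:y1,x0:x1]>th).astype(np.uint8),2,np.ones((3,3)))
    q=max(cv2.findContours(m,0,1)[0],key=cv2.contourArea)
    a=cv2.approxPolyDP(q,3,True)[:,0]+[x0,y0]; print(th,a.tolist(),[onz(c,p,12)[:2].round(1).tolist() for p in a])
E
```

```text
140 [255 126] [314 231] ((431.47467041015625, 124.44108581542969), (71.53499603271484, 129.46987915039062), 10.392938613891602)
150 [255 126] [314 231] ((431.4919128417969, 124.55427551269531), (71.45172119140625, 129.0276641845703), 10.38845157623291)
spot [8, 8, 19, 20, 300] [284.8 147.1] [426.2 164.9  28. ]
spot [8, 72, 18, 11, 152] [284.9 207. ] [437.2  93.3  28. ]
spot [7, 7, 21, 21, 334] [284.9 147. ] [426.2 165.1  28. ]
spot [8, 71, 19, 12, 173] [285.1 206.9] [437.4  93.5  28. ]
bg 98 98 170
150 [[271, 0], [291, 53], [296, 56], [294, 60], [301, 61], [296, 66], [322, 131], [393, 100], [372, 29], [365, 30], [348, 0]] [[573.3, -57.7], [562.7, -117.9], [566.1, -124.1], [561.7, -126.5], [568.3, -132.2], [560.1, -133.6], [547.3, -218.7], [643.8, -234.8], [658.7, -148.6], [651.1, -145.0], [649.2, -106.6]]
170 [[285, 0], [296, 58], [302, 61], [297, 67], [309, 97], [318, 101], [316, 116], [321, 130], [392, 100], [372, 31], [363, 28], [348, 0]] [[587.0, -66.6], [564.9, -126.0], [569.4, -132.8], [560.6, -135.2], [554.8, -173.3], [562.0, -183.7], [550.4, -198.1], [546.8, -216.9], [642.7, -234.1], [657.7, -150.5], [650.1, -141.8], [649.2, -106.6]]
```

Cassette: centre about (431,128), nose direction 98.2°. Ramp: foot middle (596.3,-226.4), up direction 81.1°. I'll descend on the rib now.

>>> move_arm(
  steps=[0,0.3,-3,0,0,0,1,0,0.3,-3,0,0,0,1,0,0.25,-3,0,0,0,1,0,0,-3,0,0,0,1,0,0,-3,0,0,0,1,0,0,-2.5,0,0,0,1,0,0,-1.5,0,0,0,1,0,0,-0.4,0,0,0,1],
)

```text
clock: 3.3
tool_pos: [431.4, 126.0, 36.5]
ee_rot: [-179.9, 0.0, 98.1]
wrist_force: [0.1, -0.5, 0.3]
width: 85.3
grip_force: 0.0
```

>>> move_arm(
  steps=[0,0,-0.5,0,0,0,1,0,0,0,0,0,0,0,0,0,0,0,0,0,-0.5,0,0,0,0,0,0,-1,0,0,0,0,0,0,-1,0,0,0,0,0,0,-1,0,0,0,0,0,0,-1,0,0,0,0,0,0,-1],
  newtons=40,
)

```text
clock: 4.3
tool_pos: [432.0, 126.8, 32.7]
ee_rot: [180.0, -0.0, 98.2]
wrist_force: [-0.9, -0.3, 4.5]
width: 11.2
grip_force: 41.3
```

>>> move_arm(
  steps=[0,0,0.5,0,0,0,-1,0,0,1.5,0,0,0,-1,0,0,2,0,0,0,-1,0,0,2,0,0,0,-1,0,0,2,0,0,0,-1,1.0,-1.5,2,0,0,0,-1,1.5,-2.5,0,0,0,-0.02,-1,1.5,-2.5,0,0,0,-0.03,-1],
)

```text
clock: 5.3
tool_pos: [472.1, 61.1, 133.4]
ee_rot: [179.9, 0.0, 95.3]
wrist_force: [-0.1, -0.2, -2.5]
width: 11.1
grip_force: 40.4
```

>>> move_arm(
  steps=[2,-3.2,0,0,0,-0.04,-1,2,-3.2,0,0,0,-0.04,-1,2,-3.2,0,0,0,-0.04,-1,2,-3.2,0,0,0,-0.04,-1,2,-3.2,0,0,0,-0.04,-1,1.5,-2.5,0,0,0,-0.04,-1,1.2,-2,0,0,0,-0.01,-1,0.8,-1.2,0,0,0,0,-1],
)

```text
clock: 6.3
tool_pos: [607.1, -156.1, 132.4]
ee_rot: [-180.0, -0.0, 81.0]
wrist_force: [0.1, -0.4, -2.7]
width: 11.0
grip_force: 40.4
```

```bash
python3 - <<'E'
from h import *
cam('top')
c=cam('wrist'); np.save('w3.npy',c,allow_pickle=True); cv2.imwrite('pics/w3.png',c['pixels'])
s=monitor.get_state();print(s['tool_pos'],s['ee_rot'],s['width'],s['grip_force'],s['wrist_force'],s['ft_torque'],s['clock'])
u=np.array([.1545,.988]);f=np.array([596.3,-226.4]);v=np.array([-.988,.1545])
P=lambda x,y,z:[*(f+u*(x+190)+v*y),z]
print(proj(c,[P(-190,0,12),P(-190,50,12),P(-190,-50,12),P(-100,42.5,23),P(-100,-42.5,23),P(-40,30.5,23),P(-40,-30.5,23)]).round(0).tolist())
E
```

```text
[ 607.18501959 -156.0855915   132.4701954 ] [1.79990618e+02 2.08807105e-03 8.09729470e+01] 10.914102405997665 40.37887394428253 [-0.0935168   0.19524316 -2.75748869] [-0.01698838 -0.04909583 -0.02069876] 6.4
[[282.0, 271.0], [233.0, 271.0], [332.0, 270.0], [234.0, 187.0], [330.0, 186.0], [244.0, 115.0], [319.0, 115.0]]
```

View pics/w3.png

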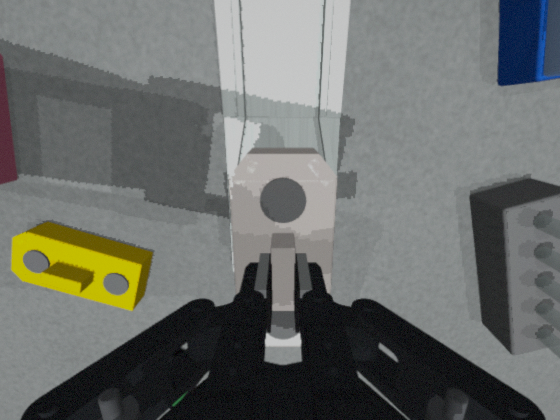

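The picture shows the cassette held straight, with its nose up-image. The guide ends at (244,116) and (319,116) match my ramp model to within a pixel. I'm lowering it.

>>> move_arm(
  steps=[0,0,-1.5,0,0,0,-1,0,0,-2,0,0,0,-1,0,0,-2,0,0,0,-1,0,0,-1.5,0,0,0,-1,0,0,-0.8,0,0,0,-1,0,0,-0.3,0,0,0,-1,0,0,-0.2,0,0,0,-1,0,0,0,0,0,0,-1],
)

```text
clock: 7.4
tool_pos: [607.2, -155.5, 49.9]
ee_rot: [179.9, 0.0, 81.0]
wrist_force: [-0.8, -0.0, -2.3]
width: 11.0
grip_force: 40.3
```

>>> move_arm(
  steps=[0,0,-0.1,0,0,0,-1,0,0,-0.1,0,0,0,-1,0,0,-0.1,0,0,0,-1,0,0,0,0,0,0,-1,0,0,0,0,0,0,-1,0,0,0,0,0,0,-1,0,0,0,0,0,0,-1,0,0,0,0,0,0,-1],
)

```text
clock: 8.4
tool_pos: [606.7, -155.3, 46.3]
ee_rot: [-180.0, 0.0, 81.0]
wrist_force: [0.5, -0.2, -3.0]
width: 11.3
grip_force: 40.3
```

>>> move_arm(
  steps=[0,0,-0.1,0,0,0,-1,0,0,0,0,0,0,-1,0,0,0,0,0,0,-1,0,0,0,0,0,0,-1,0,0,0,0,0,0,-1,0,0,0,0,0,0,-1,0,0,0,0,0,0,-1,0,0,0,0,0,0,-1],
)

```text
clock: 9.4
tool_pos: [606.7, -155.3, 45.3]
ee_rot: [-180.0, -0.0, 81.0]
wrist_force: [0.8, -0.1, -3.3]
width: 11.1
grip_force: 40.3
```

>>> move_arm(
  steps=[0,0,-0.07,0,0,0,-1,0,0,0,0,0,0,-1,0,0,0,0,0,0,-1,0,0,0,0,0,0,-1,0,0,-0.05,0,0,0,-1,0,0,0,0,0,0,-1,0,0,0,0,0,0,-1,0,0,0,0,0,0,-1],
)

```text
clock: 10.4
tool_pos: [606.9, -155.3, 44.8]
ee_rot: [180.0, 0.0, 81.0]
wrist_force: [-4.9, 2.0, 5.3]
width: 11.0
grip_force: 41.4
```

>>> move_arm(
  steps=[0,0,0,0,0,0,0,0,0,0,0,0,0,0,0,0,0,0,0,0,0,0,0,0,0,0,0,0,0,0,0.5,0,0,0,0,0,0,1.5,0,0,0,0,0,0,2,0,0,0,0,0,0,2,0,0,0,0],
)

```text
clock: 11.4
tool_pos: [607.3, -155.5, 106.5]
ee_rot: [179.9, 0.0, 81.0]
wrist_force: [-0.3, -0.1, -0.2]
width: 42.5
grip_force: 0.0
```

```bash
python3 - <<'E'
from h import *
cam('top')
c=cam('wrist'); np.save('w4.npy',c,allow_pickle=True); t=cam('top')
s=monitor.get_state();print(s['tool_pos'],s['width'],s['wrist_force'],s['clock'])
a=c['pixels']; b=cv2.resize(t['pixels'][115:190,270:370],None,fx=5.6,fy=5.6,interpolation=3)
cv2.imwrite('pics/w4.png',cv2.resize(np.hstack([a,b]),None,fx=.71,fy=.71))
E
```

```text
[ 608.17500892 -155.77081746  106.93034837] 42.8542260076942 [ 0.09764953 -0.25690912 -0.40691993] 11.55
```

View pics/w4.png

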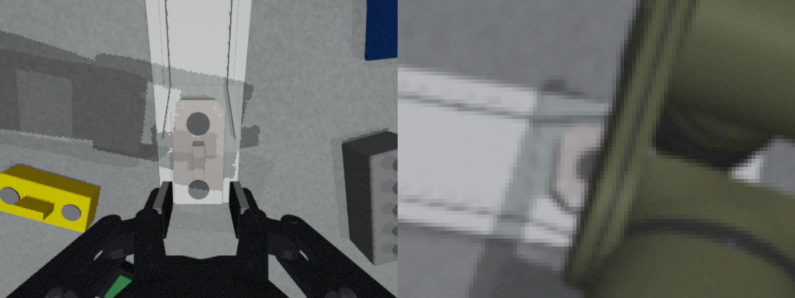

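The cassette sits on the landing, straight between the flared guides. Its spots are at (199,123) and (199,188) and its tail edge at about row 203 in the composite. I'll get the tail edge and plan the push.

```bash
python3 - <<'E'
from h import *
c=np.load('w4.npy',allow_pickle=True).item(); g=cv2.cvtColor(c['pixels'],6)
u=np.array([.1545,.988]);f=np.array([596.3,-226.4]);v=np.array([-.988,.1545])
print(g[270:300,262].tolist()); 
for p in [(281,285),(281,288),(280,173),(280,265)]:
    w=onz(c,p,40)[:2]-f; print(p,(w@u-190).round(1),(w@v).round(1))
E
```

```text
[197, 196, 196, 197, 197, 196, 196, 198, 197, 198, 198, 197, 197, 196, 197, 198, 194, 159, 143, 140, 143, 141, 141, 140, 138, 137, 138, 136, 136, 130]
(281, 285) -173.1 -0.7
(281, 288) -176.0 -0.7
(280, 173) -78.8 -0.4
(280, 265) -154.4 -0.0
```

>>> move_arm(
  steps=[-0.3,-2,0,0.06,-0.01,0,-1,-0.3,-2,0,0.06,-0.01,0,-1,-0.3,-2,0,0.06,-0.01,0,-1,-0.3,-1.9,0,0.06,-0.01,0,-1,0,0,-2.5,0,0,0,-1,0,0,-2.5,0,0,0,-1,0,0,-2,0,0,0,-1,0,0,-1.2,0,0,0,-1],
)

```text
clock: 12.55
tool_pos: [593.9, -233.7, 20.3]
ee_rot: [-180.0, -14.0, 81.0]
wrist_force: [-0.1, -0.6, -0.5]
width: -0.1
grip_force: 0.0
```

```bash
cat > st.py <<'E'
from h import *
u=np.array([.1545,.988]);f=np.array([596.3,-226.4]);v=np.array([-.988,.1545])
s=monitor.get_state();w=s['tool_pos'][:2]-f;F=s['wrist_force']
x=w@u-190; zs=12+max(0,(x+40))*np.tan(.14)
print('t',s['clock'],'pos',s['tool_pos'].round(1),'rot',s['ee_rot'].round(1),'rx,ry',(w@u-190).round(1),(w@v).round(1),'h',(s['tool_pos'][2]-zs).round(1),'F',F.round(1),'along',(F[:2]@u).round(2),'lat',(F[:2]@v).round(2),'w',s['width'].round(1))
E
python3 st.py
```

```text
Traceback (most recent call last):
  File "st.py", line 5, in <module>
    print('t',s['clock'],'pos',s['tool_pos'].round(1),'rot',s['ee_rot'].round(1),'rx,ry',(w@u-190).round(1),(w@v).round(1),'h',(s['tool_pos'][2]-zs).round(1),'F',F.round(1),'along',(F[:2]@u).round(2),'lat',(F[:2]@v).round(2),'w',s['width'].round(1))
                                                                                                                                                                                                                                     ^^^^^^^^^^^^^^^^
AttributeError: 'float' object has no attribute 'round'
```

>>> move_arm(
  steps=[0.15,0.4,0.15,0,0,0,-1,0.1,0.4,0,0,0,0,-1,0.1,0.5,0,0,0,0,-1,0.08,0.5,0,0,0,0,-1,0.12,0.8,0,0,0,0,-1,0.13,0.8,0,0,0,0,-1,0.12,0.8,0,0,0,0,-1,0.13,0.8,0,0,0,0,-1],
)

```text
clock: 13.55
tool_pos: [604.5, -184.2, 24.2]
ee_rot: [179.8, -13.9, 81.0]
wrist_force: [-0.2, -4.1, 3.4]
width: 0.2
grip_force: 2.3
```

```bash
sed -i "s/s\['width'\].round(1)/s['width']/" st.py; python3 st.py
```

```text
t 13.55 pos [ 604.5 -184.2   24.2] rot [179.8 -13.9  81. ] rx,ry -147.0 -1.6 h 12.2 F [-0.2 -4.1  3.4] along -4.13 lat -0.41 w 0.16984687782950833
```

>>> move_arm(
  steps=[0.1,0.8,0,0,0,0,-1,0.1,0.8,0,0,0,0,-1,0.1,0.8,0,0,0,0,-1,0.11,0.8,0,0,0,0,-1,0.12,0.8,0,0,0,0,-1,0.12,0.8,0,0,0,0,-1,0.12,0.8,0,0,0,0,-1,0.13,0.8,0,0,0,0,-1],
)

```text
clock: 14.55
tool_pos: [612.9, -119.6, 23.4]
ee_rot: [179.9, -14.0, 81.0]
wrist_force: [-0.2, -4.1, 2.0]
width: 0.0
grip_force: 1.8
```

```bash
python3 st.py
```

```text
t 14.55 pos [ 612.9 -119.6   23.4] rot [179.9 -14.   81. ] rx,ry -81.9 0.1 h 11.4 F [-0.2 -4.1  2. ] along -4.09 lat -0.45 w 0.019770787327830983
```

>>> move_arm(
  steps=[0.11,0.69,0,0,0,0,-1,0.11,0.69,0,0,0,0,-1,0.11,0.69,0,0,0,0,-1,0.11,0.69,0,0,0,0,-1,0.11,0.69,0.1,0,0,0,-1,0.11,0.69,0.1,0,0,0,-1,0.11,0.69,0.1,0,0,0,-1,0.11,0.69,0.1,0,0,0,-1],
)

```text
clock: 15.55
tool_pos: [621.8, -64.5, 27.5]
ee_rot: [179.9, -13.9, 81.0]
wrist_force: [-0.2, -3.2, 0.0]
width: -0.2
grip_force: 1.6
```

```bash
python3 st.py; python3 - <<'E'
from h import *
t=cam('top'); b=cv2.resize(t['pixels'][115:190,200:320],None,fx=5,fy=5,interpolation=3); s=cam('scene')
a=cv2.resize(s['pixels'][200:320,180:320],None,fx=3.12,fy=3.12,interpolation=3)
cv2.imwrite('pics/p5.png',cv2.resize(np.hstack([a,b]),None,fx=.76,fy=.76))
E
```

```text
t 15.55 pos [621.8 -64.5  27.5] rot [179.9 -13.9  81. ] rx,ry -26.1 -0.1 h 13.5 F [-0.2 -3.2  0. ] along -3.16 lat -0.29 w -0.19410648264104666Traceback (most recent call last):
  File "<stdin>", line 4, in <module>
    return _nx.concatenate(arrs, 1, dtype=dtype, casting=casting)
           ~~~~~~~~~~~~~~~^^^^^^^^^^^^^^^^^^^^^^^^^^^^^^^^^^^^^^^
ValueError: all the input array dimensions except for the concatenation axis must match exactly, but along dimension 0, the array at index 0 has size 374 and the array at index 1 has size 375
```

```bash
python3 - <<'E'
from h import *
t=np.load('top.npy',allow_pickle=True).item()
b=cv2.resize(t['pixels'][115:175,200:260],None,fx=10,fy=10,interpolation=3); t2=cam('top'); s=cam('scene')
b2=t2['pixels'][115:175,200:260]; b2=cv2.resize(b2,(300,300),interpolation=3)
a=cv2.resize(s['pixels'][240:310,240:310],(300,300),interpolation=3)
cv2.imwrite('pics/p6.png',np.hstack([b,np.vstack([b2,a])])[:, :800])
E
```

```text
(no output)
```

View pics/p6.png

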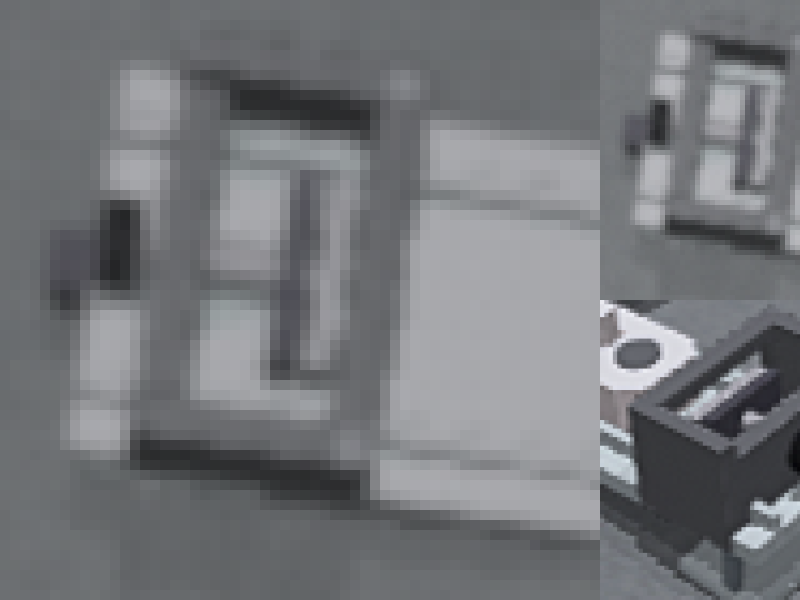

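The picture shows the stop plate inside the gate. Its top front edge is at about (318,270) in the 10× crop, so pixel (231.8,142). The back wall's front top edge is at about (207,265). The nose hasn't reached it yet.

```bash
python3 - <<'E'
from h import *
t=np.load('top.npy',allow_pickle=True).item()
u=np.array([.1545,.988]);f=np.array([596.3,-226.4]);o=f+150*u
def inc(px,hgt):
    s=200
    for _ in range(8):
        z=12+s*np.sin(.14)+hgt*np.cos(.14); w=(onz(t,px,z)[:2]-o)@u; s=(w+hgt*np.sin(.14))/np.cos(.14)
    return s
print('plate',inc((231.3,142),36),'plate bottom-ish',inc((234,142),8),'wall',inc((220.2,141),42),'arch front',inc((241.5,142),52),'arch back',inc((236.8,142),52))
E
python3 st.py
```

```text
plate 192.1851730382628 plate bottom-ish 184.3587242106705 wall 219.8982008541039 arch front 167.8584983977483 arch back 179.35034902083177
t 15.75 pos [621.4 -64.1  27.3] rot [180. -14.  81.] rx,ry -25.7 0.3 h 13.3 F [-0.5  0.2 -0.1] along 0.07 lat 0.54 w 0.25849001675973077
```

>>> move_arm(
  steps=[0.06,0.37,0.03,0,0,0,-1,0.06,0.37,0.03,0,0,0,-1,0.06,0.37,0.03,0,0,0,-1,0.06,0.37,0.03,0,0,0,-1,0.06,0.37,0.03,0,0,0,-1,0.06,0.37,0.05,0,0,0,-1,0.06,0.37,0.05,0,0,0,-1,0.06,0.37,0.05,0,0,0,-1],
)

```text
clock: 16.75
tool_pos: [627.1, -35.7, 31.2]
ee_rot: [179.8, -13.9, 81.0]
wrist_force: [-1.0, -5.4, 2.7]
width: 0.2
grip_force: 2.4
```

```bash
python3 st.py
```

```text
t 16.75 pos [627.1 -35.7  31.2] rot [179.8 -13.9  81. ] rx,ry 3.2 -1.0 h 13.2 F [-1.  -5.4  2.7] along -5.5 lat 0.11 w 0.21466229748644006
```

>>> move_arm(
  steps=[0.01,0.08,0.01,0,0,0,-1,0.01,0.08,0.01,0,0,0,-1,0.01,0.08,0.01,0,0,0,-1,0.01,0.08,0.01,0,0,0,-1,0.01,0.08,0.01,0,0,0,-1,0.01,0.08,0.01,0,0,0,-1,0.01,0.08,0.01,0,0,0,-1,0.01,0.08,0.01,0,0,0,-1],
)

```text
clock: 17.75
tool_pos: [628.0, -29.6, 32.1]
ee_rot: [179.8, -13.9, 81.0]
wrist_force: [-0.9, -5.8, 2.7]
width: 0.2
grip_force: 2.7
```

```bash
python3 st.py
```

```text
t 17.75 pos [628.  -29.6  32.1] rot [179.8 -13.9  81. ] rx,ry 9.3 -0.9 h 13.1 F [-0.9 -5.8  2.7] along -5.85 lat -0.04 w 0.2432268769311808
```

>>> move_arm(
  steps=[0.01,0.05,0.01,0,0,0,-1,0.01,0.05,0,0,0,0,-1,0.01,0.05,0.01,0,0,0,-1,0.01,0.05,0,0,0,0,-1,0.01,0.05,0.01,0,0,0,-1,0.01,0.05,0.01,0,0,0,-1,0.01,0.05,0,0,0,0,-1,0,0.05,0.01,0,0,0,-1],
)

```text
clock: 18.75
tool_pos: [628.7, -25.7, 32.6]
ee_rot: [179.8, -13.9, 81.0]
wrist_force: [-0.6, -5.3, 3.7]
width: 0.2
grip_force: 2.8
```

>>> move_arm(
  steps=[0.01,0.04,0.01,0,0,0,-1,0.01,0.04,0,0,0,0,-1,0.01,0.04,0.01,0,0,0,-1,0,0.04,0,0,0,0,-1,0.01,0.04,0.01,0,0,0,-1,0.01,0.04,0.01,0,0,0,-1,0,0.04,0,0,0,0,-1,0,0.04,0,0,0,0,-1],
)

```text
clock: 19.75
tool_pos: [629.2, -22.9, 33.0]
ee_rot: [179.8, -13.8, 81.0]
wrist_force: [-0.7, -7.9, 4.2]
width: -0.0
grip_force: 3.7
```

>>> move_arm(
  steps=[0,0.02,0.01,0,0,0,-1,0,0.02,0.01,0,0,0,-1,0.01,0.02,0.01,0,0,0,-1,0,0.02,0.01,0,0,0,-1,0,0.02,0,0,0,0,-1,0,0,0,0,0,0,-1,0,0,0,0,0,0,-1,0,0,0,0,0,0,-1],
)

```text
clock: 20.75
tool_pos: [629.1, -22.4, 33.1]
ee_rot: [179.8, -13.8, 81.0]
wrist_force: [-0.2, -9.0, 2.9]
width: 0.1
grip_force: 4.3
```

>>> move_arm(
  steps=[0,0.02,0.01,0,0,0,-1,0,0.02,0,0,0,0,-1,0.01,0.02,0.01,0,0,0,-1,0,0.02,0,0,0,0,-1,0,0.02,0,0,0,0,-1,0,0,0,0,0,0,-1,0,0,0,0,0,0,-1,0,0,0,0,0,0,-1],
)

```text
clock: 21.75
tool_pos: [629.0, -22.0, 33.2]
ee_rot: [179.8, -13.7, 81.0]
wrist_force: [-1.4, -10.4, 3.2]
width: 0.2
grip_force: 5.3
```

>>> move_arm(
  steps=[0,0.03,0.01,0,0,0,-1,0.01,0.03,0,0,0,0,-1,0,0.03,0.01,0,0,0,-1,0,0.03,0,0,0,0,-1,0,0.03,0,0,0,0,-1,0,0,0,0,0,0,-1,0,0,0,0,0,0,-1,0,0,0,0,0,0,-1],
)

```text
clock: 22.75
tool_pos: [629.1, -21.4, 33.3]
ee_rot: [179.8, -13.6, 81.1]
wrist_force: [-2.3, -13.9, 3.6]
width: -0.2
grip_force: 6.7
```

```bash
python3 st.py
```

```text
t 22.75 pos [629.1 -21.4  33.3] rot [179.8 -13.6  81.1] rx,ry 17.6 -0.7 h 13.2 F [ -2.3 -13.9   3.6] along -14.06 lat 0.16 w -0.17975405743787823
```

>>> move_arm(
  steps=[0,0.02,0,0,0,0,-1,0,0.02,0,0,0,0,-1,0,0,0,0,0,0,-1,0,0,0,0,0,0,-1,0,0,0,0,0,0,-1,0,0,0,0,0,0,-1,0,0,0,0,0,0,-1,0,0,0,0,0,0,-1],
)

```text
clock: 23.75
tool_pos: [629.1, -21.2, 33.3]
ee_rot: [179.8, -13.6, 81.1]
wrist_force: [-3.3, -15.2, 2.9]
width: 0.3
grip_force: 7.2
```

```bash
python3 st.py
```

```text
t 23.75 pos [629.1 -21.2  33.3] rot [179.8 -13.6  81.1] rx,ry 17.8 -0.7 h 13.2 F [ -3.3 -15.2   2.9] along -15.51 lat 0.87 w 0.3274125774419056
```

That puts about 9–10 N on the plate, after roughly 5.7 N for sliding, and it was held for more than 0.5 s. Backing off gently.

>>> move_arm(
  steps=[0,-0.1,-0.01,0,0,0,-1,-0.02,-0.15,-0.02,0,0,0,-1,-0.03,-0.2,-0.03,0,0,0,-1,-0.06,-0.4,-0.05,0,0,0,-1,-0.12,-0.8,0,0,0,0,-1,-0.16,-1,0,0,0,0,-1,-0.16,-1,0,0,0,0,-1,-0.16,-1,1,0,0,0,-1],
)

```text
clock: 24.75
tool_pos: [620.9, -65.0, 41.4]
ee_rot: [-180.0, -14.0, 81.0]
wrist_force: [-0.3, -0.8, 0.6]
width: 0.2
grip_force: 0.0
```

>>> move_arm(
  steps=[-0.2,-1,3,0,0,0,-1,-0.2,-1.5,3,0,0,0,-1,-0.3,-2,3,0,0,0,-1,-0.5,-3,2,0,0,0,-1,-0.6,-4,1,0,0,0,-1,-0.6,-4,0,0,0,0,-1,-0.6,-3,0,0,0,0,-1,0,0,0,0,0,0,-1],
)

```text
clock: 25.75
tool_pos: [591.4, -252.0, 162.9]
ee_rot: [179.8, -13.9, 80.8]
wrist_force: [0.1, -0.1, -0.2]
width: 0.1
grip_force: 0.0
```

```bash
python3 st.py; python3 - <<'E'
from h import *
t=cam('top'); s=cam('scene')
b=cv2.resize(t['pixels'][115:190,200:300],(533,400),interpolation=3)
a=cv2.resize(s['pixels'][225:310,215:310],(447,400),interpolation=3)
cv2.imwrite('pics/end.png',cv2.resize(np.hstack([b,a]),None,fx=.81,fy=.81))
# nose spot on incline
g=cv2.cvtColor(t['pixels'],6)
E
```

```text
t 25.75 pos [ 591.4 -252.   162.9] rot [179.8 -13.9  80.8] rx,ry -216.1 0.9 h 150.9 F [ 0.1 -0.1 -0.2] along -0.12 lat -0.08 w 0.06109207977519456
```

View pics/end.png

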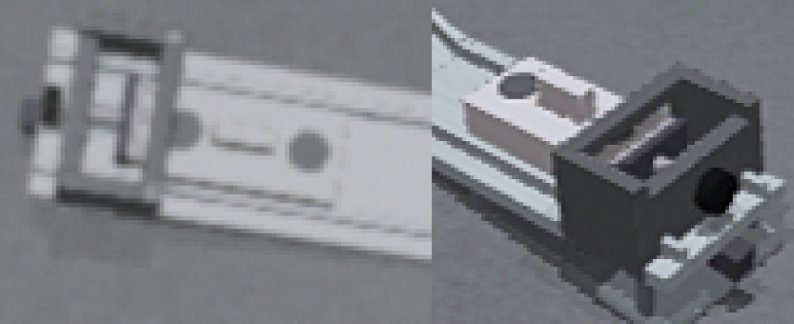

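The picture shows the cassette flat and straight between the guides, nose under the arch on the stop plate, with the arm clear. The felt stop, about 189 mm up the slope, agrees with where the images put the plate (184–192). Handing in.

```bash
python3 -c "
from workcell import order
print(order.finish_job())"
```

```text
the job is handed in; nothing more can be done
None
```

The cassette is loaded: set down on the landing, released, pushed up the slope and pressed home on the stop plate with an estimated 9–10 N, then left resting flat against it with the arm clear; the job is handed in at about 26 s, but the hand-in returned no verdict.

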